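Find the loose cap, tighten it and flag its place

TASK

One of the three capped bottles in the grey carrier was not screwed tight: feel which one by turning the caps gently clockwise. Screw the loose cap down until it is snug, without forcing any cap beyond the point where it is tight, then slide the black tab in front of that bottle fully to the left and leave the other tabs and everything else as they are.

Things in the scene. Friction and masses are not known exactly. Their poses are not given: they have to be found in the camera images.
- carrier: grey plastic bottle carrier, fixed: plate 122 mm deep (x -87 to +35 mm), 330 mm wide (y), 12 mm high. Three brown bottles, 40 mm across, that cannot turn stand in a row 110 mm apart, a black tab 64 mm in front of each. Origin on the bench under the middle bottle; x away from the robot, y left along the row, z up; yaw within 0.25 rad of the robot's frame
- cap_left (a point): centre (half-way up, on its vertical axis) of the left bottle's round white ribbed screw cap, 33 mm across, 25 mm high (top 100 mm over the bench). Fixed to the carrier: orientation is the carrier's, not the cap's. A tight cap stays put up to 0.3 N m; at 0.33 to 0.37 N m it is forced and turns. A 25 N grip slips on a tight cap at about 0.15 to 0.25 N m
- cap_middle (a point): centre (half-way up, on its vertical axis) of the middle bottle's round white ribbed screw cap, 33 mm across, 25 mm high (top 100 mm over the bench). Fixed to the carrier: orientation is the carrier's, not the cap's. The loose cap turns with about 0.04 N m through 0.5 to 1.0 rad (differs each time), then meets its stop and is as tight as the others. Once a cap is on its stop the torque rises by about 3 N m per rad (elastic liner)
- cap_right (a point): centre (half-way up, on its vertical axis) of the right bottle's round white ribbed screw cap, 33 mm across, 25 mm high (top 100 mm over the bench). Fixed to the carrier: orientation is the carrier's, not the cap's. Caps tighten clockwise seen from above; all three look alike
- tab_left_grip (a point): grip point of the black slide tab in front of the left bottle, centre of its upright grip, 12 mm wide (carrier's y), 20 mm deep (x); it goes 14 mm up and 17 mm down from here to a 20 mm wide foot (this point is 36 mm over the bench). Slides along the carrier's y with 1.5 N of friction and stays where it is left
- tab_left (a joint): position of the left tab in m: 0 at the right-hand end of its track (not flagged), 0.028 at the left-hand end (flagged; left is the carrier's +y); starts between 0 and 0.004
- tab_middle_grip (a point): grip point of the black slide tab in front of the middle bottle, centre of its upright grip, 12 mm wide (carrier's y), 20 mm deep (x); it goes 14 mm up and 17 mm down from here to a 20 mm wide foot (this point is 36 mm over the bench). Slides along the carrier's y with 1.5 N of friction and stays where it is left
- tab_middle (a joint): position of the middle tab in m: 0 at the right-hand end of its track (not flagged), 0.028 at the left-hand end (flagged; left is the carrier's +y); starts between 0 and 0.004
- tab_right_grip (a point): grip point of the black slide tab in front of the right bottle, centre of its upright grip, 12 mm wide (carrier's y), 20 mm deep (x); it goes 14 mm up and 17 mm down from here to a 20 mm wide foot (this point is 36 mm over the bench). Slides along the carrier's y with 1.5 N of friction and stays where it is left
- tab_right (a joint): position of the right tab in m: 0 at the right-hand end of its track (not flagged), 0.028 at the left-hand end (flagged; left is the carrier's +y); starts between 0 and 0.004
- timer: white lab timer, 66 x 66 x 18 mm, lying loose; a bystander. Origin at the centre of its underside
- tube: white conical tube with blue cap, 34 x 123 mm, lying loose; a bystander. Origin at the centre of its underside
- petri: culture dish with lid, 90 mm across and 16 mm high, loose; a bystander. Origin at the centre of its underside

How it is judged:
By the outcome, as a careful person would: the job done as asked, in the order asked, and still so for the second after the job is handed in, with the robot touching nothing.
It also fails if it takes over 61 s, if anything falls off the work surface, if the arm or the gripper's body presses on something with over 40 N, if the wrist force passes 120 N, or if a joint passes its speed limit or range.

ROBOT

A 6-joint arm with a two-finger parallel gripper is mounted at the origin on a cart in front of the work surface, level with it; the furniture and walls round the work are solid. World frame = base frame: x ahead of the robot, y to its left, z up, the work surface at z = 0. Lengths are in m, angles in rad, forces in N, time in s.
With the tool pointing down it reaches from about 0.325 to 0.85 m from the base axis. Payload 15.5 kg.
Tool frame: the origin (TCP) lies at the very end of the fingers, on their centre line; the grasp point (between the pads) lies 19 mm behind it; y points along the fingers, x is the direction in which the jaws open and shut, and the axes are right-handed (so a half turn about y gives the same grasp; the last joint's range is limited). The gripper opens to 91 mm and grips with 3 to 60 N. Pads are 32 mm wide; open, the fingers measure 118 mm over their backs; the gripper's body (76 mm by 178 mm) begins 60 mm behind the grasp point.
Start: joints at [-1.383, 0.494, 1.345, -0, 1.302, -0.096], TCP at [0.174, -0.6, 0.214] pointing down, gripper open.
Joint ranges: [-2.91, 2.91], [-0.82, 2.16], [0.22, 2.67], [-1.22, 4.37], [0.12, 2.79], [-3.08, 3.08]. Speed limits (rad/s): [1.89, 1.89, 2.57, 3.01, 3.01, 3.01].

INTERFACE

Orientations are given as [roll, pitch, yaw] about the fixed x, y, z axes, in that order (R = Rz(yaw) Ry(pitch) Rx(roll)).
In Python, from cell import arm gives the robot as it stands. The module is installed in compiled form; this text tells all that it offers.
- The arm moves only by the tool jog_arm, never from a script. Its arguments are lists of equal length, an entry for each row: "dp": the shift along the tool's x, y, z in m, a list of three; "turn": the turn, a rotation vector about the tool's x, y, z in degrees, a list of three; "fingers": the closure, from 0 (fully open) to 1 (shut). In form: {"dp": [[dx, dy, dz], ...], "turn": [[ax, ay, az], ...], "fingers": [fingers, ...]}. A call has 1 to 5 rows; each row is the pose to reach, as a shift and turn from the pose commanded when the call began, along the tool's axes at that moment; what a row does not reach only later rows make up. A row lasts 1/12 s, in which the tool goes at most 41.7 mm and 7.16 degrees, less where a joint would pass 70% of its speed; a pose out of reach is approached as far as the arm can. A call with a gripper value outside its range is refused whole. The fingers move at their own pace and stop on an object; "grip_force" is the grip in N (left out, the last holds). Time passes only in rows, so rows that repeat a pose let the fingers close. It gives the time, the measured TCP pose, the force and the opening at its end, in the units of the state.
- arm.get_state(): the state, without advancing time (a new reading comes with each control period).
- arm.get_image(name): name is "side" or "top"; returns a dict with "pixels" (480x640x3 uint8, red, green, blue), "intrinsics" (3x3 intrinsics, pixels), "k1" (the pictures are not rectified: a ray, as slopes to the right and down, at radius r is drawn at 1 + k1 r^2 times it, then the intrinsics apply), "cam_to_world" (4x4, takes a point from camera to world coordinates). Camera axes: x right, y down, z forward; pixel columns grow to the right and rows downward; lengths in m; the calibration is good to about 2 mm. A picture is of the moment at which its call begins. There is no depth.
- arm.finish_job(): hands the job in, once; it reports no verdict.
The state is a dict: "clock": time; "q": joint angles; "joint_vel": joint speeds; "effort": joint torques, N m; "ee_pos": TCP position; "tcp_rot": TCP orientation; "wrist_force": force on the tool from outside, world axes, zero at the start; "moment": the same for the moment, N m; "width": opening from 0.0 (shut) to 1.0 (fully open).
Only numpy, scipy, OpenCV 4.12 (cv2) and the standard library are available. Lean on these libraries where they do the work, as an engineer would, in place of code of your own. Each camera call takes 0.05 s, during which the arm holds its last target. There are 200 camera calls.

## Working session

There is one attempt and no reset: what is moved stays moved. The work goes in short steps, Python scripts to look and compute and a tool call to move; the robot and the scene stay as the last step left them, time stands still between calls to the robot, and variables do not carry over. Pictures are saved under pics/ and viewed, about 8 in all and at most 12, crops included, and the job is handed in when it is done.

Besides the shell and the picture viewer there is one more tool, called after "Call:" as name(argument=value, ...), one argument or row to a line, values as JSON. jog_arm: Moves the arm, as the interface text tells. Its arguments: {"type":"object","properties":{"dp":{"type":"array","items":{"type":"array","items":{"type":"number"}}},"turn":{"type":"array","items":{"type":"array","items":{"type":"number"}}},"fingers":{"type":"array","items":{"type":"number"}},"grip_force":{"type":"number"}},"required":["dp","turn","fingers"]}

```bash
mkdir -p pics; ls; python3 - <<'E'
from cell import arm
import cv2,numpy as np
s=arm.get_state();print({k:np.round(v,3).tolist() for k,v in s.items()})
for n in("side","top"):
    d=arm.get_image(n);cv2.imwrite(f"pics/{n}0.png",d["pixels"][:,:,::-1]);print(n,d["intrinsics"],d["k1"],np.round(d["cam_to_world"],4).tolist())
E
```

```text
pics
{'clock': 0.0, 'q': [-1.384, 0.494, 1.346, -0.0, 1.302, -0.095], 'joint_vel': [0.001, -0.0, 0.001, 0.001, 0.001, -0.001], 'effort': [-0.0, -87.882, -38.185, 0.071, 0.053, -0.0], 'ee_pos': [0.174, -0.6, 0.213], 'tcp_rot': [-1.571, 0.001, -1.288], 'wrist_force': [-1.001, 0.031, 0.124], 'moment': [0.025, 0.036, -0.009], 'width': 1.003}
side [[622.31807935   0.         309.90650019]
 [  0.         622.31807935 224.80256826]
 [  0.           0.           1.        ]] -0.1295147615570336 [[0.9999, -0.0016, -0.0132, 0.5744], [0.0105, -0.5123, 0.8587, -1.4463], [-0.0082, -0.8588, -0.5123, 0.9169], [0.0, 0.0, 0.0, 1.0]]
top [[582.20600668   0.         316.82784148]
 [  0.         582.20600668 247.27969381]
 [  0.           0.           1.        ]] -0.13348916249148657 [[-0.0018, -0.9958, 0.0921, 0.4112], [-0.9999, 0.0008, -0.0115, -0.0502], [0.0113, -0.0921, -0.9957, 1.5496], [0.0, 0.0, 0.0, 1.0]]
```

View pics/top0.png

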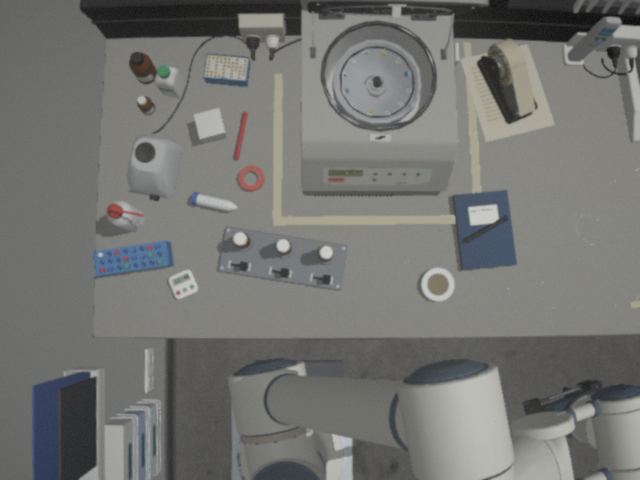

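View pics/side0.png

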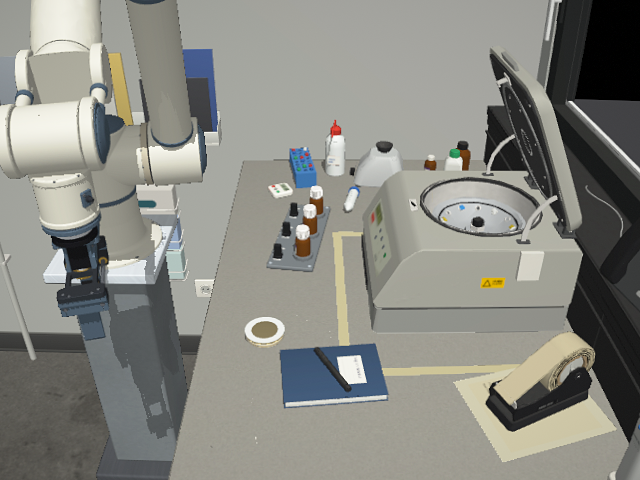

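The top view shows the caps at about (241,238), (284,245) and (326,252), with tabs below them. In the side view the caps are at about (316,190), (310,212) and (303,231). I'll zoom in on both.

```bash
python3 - <<'E'
import cv2,numpy as np
t=cv2.imread("pics/top0.png")[215:300,205:360];s=cv2.imread("pics/side0.png")[175:280,255:345]
t=cv2.resize(t,None,fx=5,fy=5,interpolation=cv2.INTER_CUBIC);s=cv2.resize(s,None,fx=5,fy=5,interpolation=cv2.INTER_CUBIC)
cv2.imwrite("pics/tz.png",t);cv2.imwrite("pics/sz.png",s)
E
```

```text
(no output)
```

View pics/tz.png

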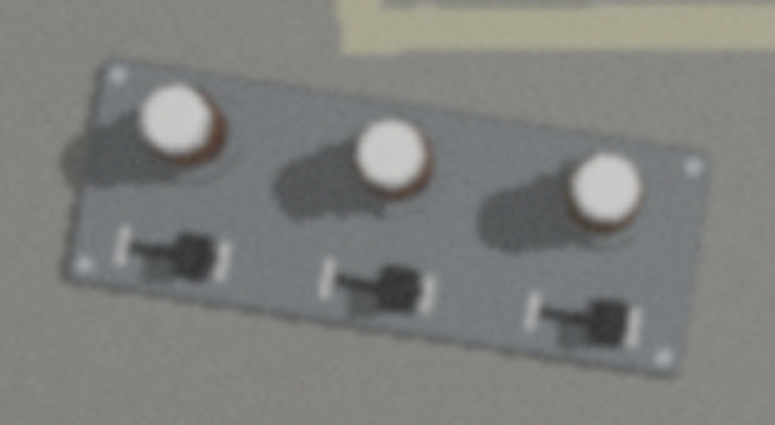

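View pics/sz.png

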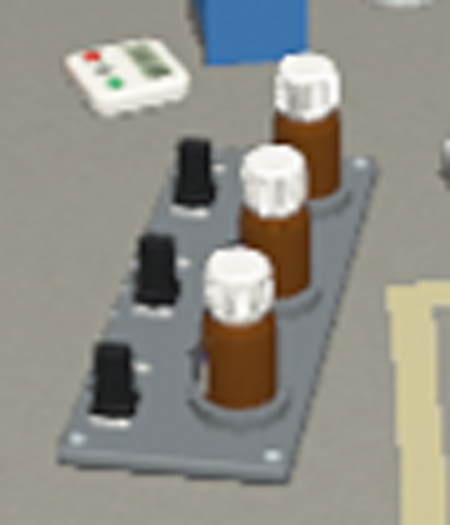

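The crops give cap tops at (176,120), (392,155) and (606,189) in the top crop, with the plate corners and tabs clear. All tabs sit at the right end. I'll fit the carrier pose now.

```bash
cat > h.py <<'E'
import numpy as np,cv2
from scipy.spatial.transform import Rotation as R
from scipy.optimize import least_squares
def proj(d,P):
    T=np.linalg.inv(d["cam_to_world"]);p=np.atleast_2d(P)@T[:3,:3].T+T[:3,3]
    return cv2.projectPoints(p,np.zeros(3),np.zeros(3),d["intrinsics"],np.array([d["k1"],0,0,0.]))[0][:,0]
E
python3 - <<'E'
from h import *
from cell import arm
t=arm.get_image("top");s=arm.get_image("side")
def px(l,ox,oy): return (np.array(l,float)+.5)/5-.5+[ox,oy]
caps=[[0,.11,.1],[0,0,.1],[0,-.11,.1]]
X=np.array(caps+[[.035,.165,.012],[.035,-.165,.012],[-.087,-.165,.012],[-.087,.165,.012]])
ut=px([(176,120),(392,155),(606,189),(107,58),(708,152),(677,378),(64,282)],205,215)
Xs=np.array(caps+[[.035,.165,.012],[.035,-.165,.012],[-.087,-.165,.012]])
us=px([(309,72),(274,162),(238,266),(376,160),(291,470),(62,455)],255,175)
def W(p,X): c,q=np.cos(p[2]),np.sin(p[2]); return np.array(X)@np.array([[c,-q,0],[q,c,0],[0,0,1]]).T+[p[0],p[1],0]
def fit(which):
    f=lambda p:np.r_[*( [(proj(t,W(p,X))-ut).ravel()] if 't' in which else []),*([(proj(s,W(p,Xs))-us).ravel()] if 's' in which else [])]
    r=least_squares(f,[.5,.1,0]);print(which,r.x.round(4),(r.fun.reshape(-1,2)).round(1).tolist());return r.x
fit('t');fit('s');p=fit('ts')
print("caps",W(p,caps).round(4)); print("tabs0", W(p,[[-.064,.11,.036],[-.064,0,.036],[-.064,-.11,.036]]).round(4))
# tab tops in image -> joint value guess
ub=px([(200,257),(402,288),(612,322)],205,215)
for k,y in enumerate((.11,0,-.11)):
    r=least_squares(lambda a:(proj(t,W(p,[[a[0],a[1],.05]]))-ub[k:k+1]).ravel(),[-.064,y]);print(r.x.round(4))
E
```

```text
t [ 0.5502  0.019  -0.1578] [[-0.6, -0.1], [-0.5, -0.3], [0.1, -0.2], [-0.9, -0.3], [1.3, 0.2], [0.6, 0.5], [-0.0, 0.1]]
s [ 0.5516  0.018  -0.1485] [[-0.7, -0.9], [0.2, -0.2], [0.5, -0.2], [0.4, 0.1], [0.4, 0.9], [-0.8, -0.1]]
ts [ 0.5509  0.0189 -0.1535] [[-0.6, -0.2], [-0.5, -0.5], [0.2, -0.7], [-0.9, -0.3], [1.4, -0.3], [0.8, -0.0], [0.1, 0.1], [-0.7, -1.0], [-0.1, -0.4], [0.1, -0.4], [0.4, -0.0], [-0.2, 0.7], [-1.4, -0.5]]
caps [[ 0.5677  0.1276  0.1   ]
 [ 0.5509  0.0189  0.1   ]
 [ 0.5341 -0.0898  0.1   ]]
tabs0 [[ 0.5045  0.1374  0.036 ]
 [ 0.4876  0.0287  0.036 ]
 [ 0.4708 -0.08    0.036 ]]
[-0.0641  0.0915]
[-0.064  -0.0141]
[-0.0649 -0.1237]
```

Call:
jog_arm(
  dp=[
    [-0.039,0.006,0.049],
    [-0.078,0.012,0.098],
    [-0.117,0.018,0.146],
    [-0.13,0.021,0.163],
    [-0.13,0.021,0.163],
  ],
  turn=[
    [0,0,0],
    [0,0,0],
    [0,0,0],
    [0,0,0],
    [0,0,0],
  ],
  fingers=[0.35,0.35,0.35,0.35,0.35],
  grip_force=25,
)

```text
clock: 0.62
ee_pos: [0.2945, -0.4291, 0.1928]
tcp_rot: [-1.571, -0.0, -1.288]
wrist_force: [2.4, -0.6, 0.5]
width: 0.671
```

Call:
jog_arm(
  dp=[
    [-0.13,0.021,0.163],
    [-0.13,0.021,0.163],
    [-0.13,0.021,0.163],
    [-0.13,0.021,0.163],
    [-0.13,0.021,0.163],
  ],
  turn=[
    [0,0,0],
    [0,0,0],
    [0,0,0],
    [0,0,0],
    [0,0,0],
  ],
  fingers=[0.35,0.35,0.35,0.35,0.35],
)

```text
clock: 1.03
ee_pos: [0.4143, -0.2597, 0.1721]
tcp_rot: [-1.571, -0.0, -1.288]
wrist_force: [0.4, -1.5, 1.3]
width: 0.651
```

Call:
jog_arm(
  dp=[
    [-0.12,0.021,0.155],
    [-0.12,0.021,0.155],
    [-0.12,0.021,0.155],
    [-0.12,0.021,0.155],
    [-0.12,0.021,0.155],
  ],
  turn=[
    [0,0,0],
    [0,0,0],
    [0,0,0],
    [0,0,0],
    [0,0,0],
  ],
  fingers=[0.35,0.35,0.35,0.35,0.35],
)

```text
clock: 1.45
ee_pos: [0.5302, -0.1001, 0.1509]
tcp_rot: [-1.57, 0.0, -1.287]
wrist_force: [0.1, -0.2, 0.1]
width: 0.648
```

Call:
jog_arm(
  dp=[
    [-0.009,0,0.007],
    [-0.009,0.03,0.007],
    [-0.009,0.06,0.007],
    [-0.009,0.071,0.007],
    [-0.009,0.071,0.007],
  ],
  turn=[
    [0,0,0],
    [0,0,0],
    [0,0,0],
    [0,0,0],
    [0,0,0],
  ],
  fingers=[0.35,0.35,0.35,0.35,0.35],
)

```text
clock: 1.87
ee_pos: [0.5312, -0.0921, 0.0777]
tcp_rot: [-1.575, 0.002, -1.288]
wrist_force: [-0.6, -0.0, 0.2]
width: 0.651
```

Call:
jog_arm(
  dp=[
    [0,0,0],
    [0,0,0],
    [0,0,0],
    [0,0,0],
    [0,0,0],
  ],
  turn=[
    [0,0,0],
    [0,0,0],
    [0,0,0],
    [0,0,0],
    [0,0,0],
  ],
  fingers=[1,1,1,1,1],
  grip_force=20,
)

```text
clock: 2.28
ee_pos: [0.532, -0.0895, 0.0812]
tcp_rot: [-1.571, 0.005, -1.29]
wrist_force: [-4.1, 27.5, 15.9]
width: 0.355
```

```bash
cat > st.py <<'E'
from cell import arm
import numpy as np
s=arm.get_state();print({k:np.round(s[k],4).tolist() for k in("clock","q","ee_pos","tcp_rot","wrist_force","moment","width")}, s["effort"][5])
E
python3 st.py; python3 - <<'E'
from cell import arm
import cv2
for n,(y0,y1,x0,x1) in dict(side=(150,290,220,370)).items():
    c=arm.get_image(n)["pixels"][y0:y1,x0:x1,::-1];cv2.imwrite("pics/grip1.png",cv2.resize(c,None,fx=4,fy=4,interpolation=2))
E
```

```text
{'clock': 2.2833, 'q': [-0.2802, 0.5474, 1.6988, 0.0054, 0.8978, 1.0059], 'ee_pos': [0.532, -0.0895, 0.0812], 'tcp_rot': [-1.5706, 0.0049, -1.2895], 'wrist_force': [-4.0953, 27.459, 15.8641], 'moment': [5.1048, 0.6098, -0.0965], 'width': 0.3546} -0.08769105887040496
```

View pics/grip1.png

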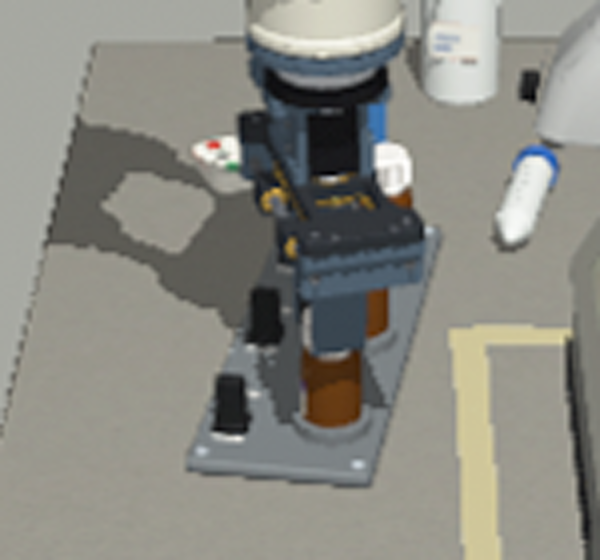

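The right cap is held, with a side load of about 27 N along the jaws. I'll relieve that before turning.

Call:
jog_arm(
  dp=[
    [-0.002,-0.001,0],
    [-0.003,-0.002,0],
    [-0.003,-0.002,0],
  ],
  turn=[
    [0,0,0],
    [0,0,0],
    [0,0,0],
  ],
  fingers=[1,1,1],
)

```text
clock: 2.58
ee_pos: [0.5319, -0.089, 0.0821]
tcp_rot: [-1.571, 0.001, -1.288]
wrist_force: [1.9, 5.6, -17.9]
width: 0.355
```

```bash
python3 st.py
```

```text
{'clock': 2.5833, 'q': [-0.2769, 0.5452, 1.6999, 0.0005, 0.8971, 1.0108], 'ee_pos': [0.5319, -0.089, 0.0821], 'tcp_rot': [-1.5711, 0.0007, -1.288], 'wrist_force': [1.9107, 5.6089, -17.8866], 'moment': [0.8489, -0.5342, -0.0833], 'width': 0.3553} -0.020169841591268778
```

Call:
jog_arm(
  dp=[
    [-0.0005,0.001,0],
    [-0.0005,0.001,0],
    [-0.0005,0.001,0],
  ],
  turn=[
    [0,0,0],
    [0,0,0],
    [0,0,0],
  ],
  fingers=[1,1,1],
)

```text
clock: 2.83
ee_pos: [0.532, -0.089, 0.0818]
tcp_rot: [-1.571, 0.0, -1.288]
wrist_force: [-3.0, 3.7, 3.6]
width: 0.351
```

```bash
python3 st.py
```

```text
{'clock': 2.8333, 'q': [-0.2766, 0.5456, 1.7005, 0.0002, 0.8953, 1.0114], 'ee_pos': [0.532, -0.089, 0.0818], 'tcp_rot': [-1.5705, 0.0, -1.2881], 'wrist_force': [-2.9881, 3.6936, 3.6195], 'moment': [0.8513, 0.553, -0.1226], 'width': 0.3513} -0.07172055775299668
```

Call:
jog_arm(
  dp=[
    [0,0,0],
    [0,0,0],
    [0,0,0],
    [0,0,0],
    [0,0,0],
  ],
  turn=[
    [0,1,0],
    [0,2,0],
    [0,3,0],
    [0,3,0],
    [0,3,0],
  ],
  fingers=[1,1,1,1,1],
)

```text
clock: 3.25
ee_pos: [0.532, -0.089, 0.0817]
tcp_rot: [-1.571, 0.0, -1.341]
wrist_force: [-3.0, 4.0, 5.4]
width: 0.355
```

```bash
python3 st.py
```

```text
{'clock': 3.25, 'q': [-0.2765, 0.5457, 1.7005, 0.0002, 0.8952, 1.064], 'ee_pos': [0.532, -0.089, 0.0817], 'tcp_rot': [-1.5705, 0.0, -1.3407], 'wrist_force': [-3.0197, 3.983, 5.4464], 'moment': [0.9477, 0.6556, 0.1012], 'width': 0.3546} 0.2205069875344634
```

Call:
jog_arm(
  dp=[
    [0,0,0],
    [0,0,0],
    [0,0,0],
    [0,0,0],
    [0,0,0],
  ],
  turn=[
    [0,-2,0],
    [0,-3,0],
    [0,-3,0],
    [0,-3,0],
    [0,-3,0],
  ],
  fingers=[1,1,0.4,0.4,0.4],
)

```text
clock: 3.67
ee_pos: [0.5326, -0.0894, 0.0815]
tcp_rot: [-1.57, -0.001, -1.289]
wrist_force: [-0.5, -0.8, -0.5]
width: 0.542
```

Call:
jog_arm(
  dp=[
    [0,-0.02,0],
    [0,-0.04,0],
    [-0.03,-0.04,0.015],
    [-0.065,-0.04,0.032],
    [-0.0995,-0.04,0.0483],
  ],
  turn=[
    [0,0,0],
    [0,0,0],
    [0,0,0],
    [0,0,0],
    [0,0,0],
  ],
  fingers=[0.4,0.4,0.4,0.4,0.4],
)

```text
clock: 4.08
ee_pos: [0.5514, 0.0206, 0.1218]
tcp_rot: [-1.569, -0.001, -1.291]
wrist_force: [1.4, -0.1, 0.3]
width: 0.598
```

Call:
jog_arm(
  dp=[
    [0,0,0],
    [0,0.02,0],
    [0,0.04,0],
    [0,0.04,0],
    [0,0.04,0],
  ],
  turn=[
    [0,0,0],
    [0,0,0],
    [0,0,0],
    [0,0,0],
    [0,0,0],
  ],
  fingers=[0.4,0.4,0.4,0.4,0.4],
)

```text
clock: 4.5
ee_pos: [0.5503, 0.0199, 0.0809]
tcp_rot: [-1.572, 0.001, -1.288]
wrist_force: [-0.1, 0.3, 0.9]
width: 0.602
```

```bash
python3 st.py
```

```text
{'clock': 4.5, 'q': [-0.0723, 0.5594, 1.6717, -0.0001, 0.9122, 1.2161], 'ee_pos': [0.5503, 0.0199, 0.0809], 'tcp_rot': [-1.5724, 0.0005, -1.2883], 'wrist_force': [-0.1493, 0.3165, 0.9278], 'moment': [0.0146, -0.034, -0.0002], 'width': 0.6018} 0.00768508150940761
```

Call:
jog_arm(
  dp=[
    [0,0,0],
    [0,0,0],
    [0,0,0],
    [0,0,0],
    [0,0,0],
  ],
  turn=[
    [0,0,0],
    [0,0,0],
    [0,0,0],
    [0,0,0],
    [0,0,0],
  ],
  fingers=[1,1,1,1,1],
)

```text
clock: 4.92
ee_pos: [0.5511, 0.0201, 0.0819]
tcp_rot: [-1.57, -0.0, -1.288]
wrist_force: [-0.8, 2.8, 6.2]
width: 0.355
```

```bash
python3 st.py
```

```text
{'clock': 4.9167, 'q': [-0.0721, 0.5576, 1.6713, 0.0005, 0.9115, 1.2159], 'ee_pos': [0.5511, 0.0201, 0.0819], 'tcp_rot': [-1.5696, -0.0, -1.2883], 'wrist_force': [-0.8102, 2.8371, 6.2467], 'moment': [0.5556, 0.2386, 0.0091], 'width': 0.355} -0.006398130644811317
```

Clean grip, with almost no preload. I'll test turn this one.

Call:
jog_arm(
  dp=[
    [0,0,0],
    [0,0,0],
    [0,0,0],
    [0,0,0],
    [0,0,0],
  ],
  turn=[
    [0,1,0],
    [0,2,0],
    [0,3,0],
    [0,3,0],
    [0,3,0],
  ],
  fingers=[1,1,1,1,1],
)

```text
clock: 5.33
ee_pos: [0.5511, 0.0201, 0.0819]
tcp_rot: [-1.57, -0.0, -1.341]
wrist_force: [-1.9, 2.5, 6.9]
width: 0.354
```

```bash
python3 st.py
```

```text
{'clock': 5.3333, 'q': [-0.072, 0.5576, 1.6713, 0.0003, 0.9115, 1.2683], 'ee_pos': [0.5511, 0.0201, 0.0819], 'tcp_rot': [-1.5696, -0.0001, -1.3406], 'wrist_force': [-1.9, 2.4624, 6.9164], 'moment': [0.4136, 0.2252, 0.0129], 'width': 0.3535} 0.1837731571868062
```

Call:
jog_arm(
  dp=[
    [0,0,0],
    [0,0,0],
    [0,0,0],
    [0,0,0],
    [0,0,0],
  ],
  turn=[
    [0,1,0],
    [0,2,0],
    [0,3,0],
    [0,4,0],
    [0,4,0],
  ],
  fingers=[1,1,1,1,1],
)

```text
clock: 5.75
ee_pos: [0.5511, 0.02, 0.0819]
tcp_rot: [-1.57, -0.0, -1.411]
wrist_force: [-0.1, 0.7, 6.6]
width: 0.36
```

```bash
for i in 1 2 ; do python3 st.py; done
```

```text
{'clock': 5.75, 'q': [-0.0721, 0.5577, 1.6712, 0.0001, 0.9115, 1.3393], 'ee_pos': [0.5511, 0.02, 0.0819], 'tcp_rot': [-1.5696, -0.0002, -1.4115], 'wrist_force': [-0.0741, 0.7397, 6.6356], 'moment': [0.1968, 0.2504, 0.0149], 'width': 0.3604} 0.6568309664726257
{'clock': 5.75, 'q': [-0.0721, 0.5577, 1.6712, 0.0001, 0.9115, 1.3393], 'ee_pos': [0.5511, 0.02, 0.0819], 'tcp_rot': [-1.5696, -0.0002, -1.4115], 'wrist_force': [-0.0741, 0.7397, 6.6356], 'moment': [0.1968, 0.2504, 0.0149], 'width': 0.3604} 0.6568309664726257
```

The middle cap turned 7° with almost no torque (0.015 N m), while the right one built up 0.22 over 3°. The middle one is loose, so I'll continue.

Call:
jog_arm(
  dp=[
    [0,0,0],
    [0,0,0],
    [0,0,0],
    [0,0,0],
    [0,0,0],
  ],
  turn=[
    [0,4,0],
    [0,8,0],
    [0,12,0],
    [0,16,0],
    [0,18,0],
  ],
  fingers=[1,1,1,1,1],
)

```text
clock: 6.17
ee_pos: [0.5511, 0.0196, 0.0819]
tcp_rot: [-1.57, -0.0, -1.728]
wrist_force: [-1.8, -3.8, 6.7]
width: 0.354
```

```bash
python3 st.py
```

```text
{'clock': 6.1667, 'q': [-0.0725, 0.5577, 1.6712, -0.0006, 0.9115, 1.6563], 'ee_pos': [0.5511, 0.0196, 0.0819], 'tcp_rot': [-1.5695, -0.0004, -1.7284], 'wrist_force': [-1.818, -3.8266, 6.68], 'moment': [-0.5723, 0.3096, -0.0045], 'width': 0.3542} -0.08875282248482108
```

Call:
jog_arm(
  dp=[
    [0,0,0],
    [0,0,0],
    [0,0,0],
    [0,0,0],
    [0,0,0],
  ],
  turn=[
    [0,1.5,0],
    [0,3,0],
    [0,4,0],
    [0,4,0],
    [0,4,0],
  ],
  fingers=[1,1,1,1,1],
)

```text
clock: 6.58
ee_pos: [0.5511, 0.0195, 0.082]
tcp_rot: [-1.569, -0.0, -1.794]
wrist_force: [-1.4, -4.1, 7.2]
width: 0.356
```

```bash
python3 st.py
```

```text
{'clock': 6.5833, 'q': [-0.0725, 0.5576, 1.6712, -0.0008, 0.9115, 1.7222], 'ee_pos': [0.5511, 0.0195, 0.082], 'tcp_rot': [-1.5695, -0.0004, -1.7942], 'wrist_force': [-1.4396, -4.053, 7.1574], 'moment': [-0.6824, 0.2722, 0.0679], 'width': 0.3563} 0.20142612978816032
```

Call:
jog_arm(
  dp=[
    [0,0,0],
    [0,0,0],
    [0,0,0],
  ],
  turn=[
    [0,1,0],
    [0,2,0],
    [0,2,0],
  ],
  fingers=[1,1,1],
)

```text
clock: 6.83
ee_pos: [0.5511, 0.0194, 0.0819]
tcp_rot: [-1.57, -0.0, -1.83]
wrist_force: [-1.6, -4.7, 7.8]
width: 0.354
```

```bash
python3 st.py
```

```text
{'clock': 6.8333, 'q': [-0.0726, 0.5577, 1.6713, -0.0009, 0.9116, 1.7581], 'ee_pos': [0.5511, 0.0194, 0.0819], 'tcp_rot': [-1.5696, -0.0005, -1.8301], 'wrist_force': [-1.6123, -4.6751, 7.7927], 'moment': [-0.7725, 0.321, 0.0422], 'width': 0.354} 0.6504081934690475
```

Call:
jog_arm(
  dp=[
    [0,0,0],
    [0,0,0],
    [0,0,0],
  ],
  turn=[
    [0,1,0],
    [0,2,0],
    [0,2,0],
  ],
  fingers=[1,1,1],
)

```text
clock: 7.08
ee_pos: [0.5511, 0.0194, 0.0819]
tcp_rot: [-1.57, -0.0, -1.865]
wrist_force: [-2.0, -4.1, 7.5]
width: 0.358
```

```bash
python3 st.py
```

```text
{'clock': 7.0833, 'q': [-0.0726, 0.5576, 1.6713, -0.001, 0.9115, 1.793], 'ee_pos': [0.5511, 0.0194, 0.0819], 'tcp_rot': [-1.5695, -0.0005, -1.865], 'wrist_force': [-1.9521, -4.1434, 7.5311], 'moment': [-0.8001, 0.3536, 0.0632], 'width': 0.3581} 0.6523346900939941
```

Call:
jog_arm(
  dp=[
    [0,0,0],
    [0,0,0],
    [0,0,0],
    [0,0,0],
  ],
  turn=[
    [0,1,0],
    [0,2,0],
    [0,3,0],
    [0,3,0],
  ],
  fingers=[1,1,1,1],
)

```text
clock: 7.42
ee_pos: [0.5511, 0.0193, 0.0819]
tcp_rot: [-1.57, -0.001, -1.917]
wrist_force: [-1.6, -5.0, 7.5]
width: 0.353
```

```bash
python3 st.py
```

```text
{'clock': 7.4167, 'q': [-0.0727, 0.5576, 1.6713, -0.001, 0.9116, 1.8454], 'ee_pos': [0.5511, 0.0193, 0.0819], 'tcp_rot': [-1.5695, -0.0005, -1.9174], 'wrist_force': [-1.6184, -5.018, 7.5477], 'moment': [-0.955, 0.4138, 0.0543], 'width': 0.3527} 0.6667955406010151
```

Call:
jog_arm(
  dp=[
    [0,0,0],
    [0,0,0],
    [0,0,0],
    [0,0,0],
  ],
  turn=[
    [0,1,0],
    [0,2,0],
    [0,3,0],
    [0,3,0],
  ],
  fingers=[1,1,1,1],
)

```text
clock: 7.75
ee_pos: [0.551, 0.0193, 0.0819]
tcp_rot: [-1.57, -0.001, -1.97]
wrist_force: [-2.6, -5.8, 7.3]
width: 0.354
```

```bash
python3 st.py
```

```text
{'clock': 7.75, 'q': [-0.0727, 0.5576, 1.6713, -0.0012, 0.9117, 1.8977], 'ee_pos': [0.551, 0.0193, 0.0819], 'tcp_rot': [-1.5696, -0.0006, -1.9697], 'wrist_force': [-2.5887, -5.8135, 7.3491], 'moment': [-1.1111, 0.467, 0.0903], 'width': 0.3545} 0.7164574228227139
```

Call:
jog_arm(
  dp=[
    [0,0,0],
    [0,0,0],
    [0,0,0],
    [0,0,0],
  ],
  turn=[
    [0,1,0],
    [0,2,0],
    [0,3,0],
    [0,3,0],
  ],
  fingers=[1,1,1,1],
)

```text
clock: 8.08
ee_pos: [0.551, 0.0192, 0.0819]
tcp_rot: [-1.57, -0.001, -2.022]
wrist_force: [-1.8, -5.7, 7.5]
width: 0.355
```

```bash
python3 st.py
```

```text
{'clock': 8.0833, 'q': [-0.0728, 0.5577, 1.6714, -0.0014, 0.9117, 1.95], 'ee_pos': [0.551, 0.0192, 0.0819], 'tcp_rot': [-1.5696, -0.0007, -2.022], 'wrist_force': [-1.8226, -5.7352, 7.5339], 'moment': [-1.1409, 0.4631, 0.1952], 'width': 0.3551} 0.8535354025661945
```

Call:
jog_arm(
  dp=[
    [0,0,0],
    [0,0,0],
    [0,0,0],
    [0,0,0],
  ],
  turn=[
    [0,0,0],
    [0,0.5,0],
    [0,1,0],
    [0,1,0],
  ],
  fingers=[1,1,1,1],
  grip_force=25,
)

```text
clock: 8.42
ee_pos: [0.551, 0.0192, 0.0819]
tcp_rot: [-1.569, -0.001, -2.039]
wrist_force: [-2.2, -5.9, 8.4]
width: 0.351
```

```bash
python3 st.py
```

```text
{'clock': 8.4167, 'q': [-0.0728, 0.5576, 1.6713, -0.0014, 0.9117, 1.9668], 'ee_pos': [0.551, 0.0192, 0.0819], 'tcp_rot': [-1.5695, -0.0007, -2.0387], 'wrist_force': [-2.1847, -5.8557, 8.4316], 'moment': [-1.2279, 0.5392, 0.2442], 'width': 0.3511} 0.5798251368105412
```

Snug at 0.24 N m. Next: release, rise, align the jaws with the track and go over the middle tab.

Call:
jog_arm(
  dp=[
    [0,0,0],
    [0,0,0],
    [0,0,0],
    [0,-0.02,0],
    [0,-0.048,0],
  ],
  turn=[
    [0,0,0],
    [0,0,0],
    [0,0,0],
    [0,0,0],
    [0,0,0],
  ],
  fingers=[0.45,0.45,0.45,0.45,0.45],
)

```text
clock: 8.83
ee_pos: [0.5492, 0.0201, 0.1279]
tcp_rot: [-1.575, -0.002, -2.039]
wrist_force: [-0.2, 0.3, 0.1]
width: 0.552
```

Call:
jog_arm(
  dp=[
    [0,0,0],
    [0,0,0],
    [0,0,0],
    [0,0,0],
  ],
  turn=[
    [0,-6,0],
    [0,-12,0],
    [0,-18,0],
    [0,-18,0],
  ],
  fingers=[0.45,0.45,0.45,0.45],
)

```text
clock: 9.17
ee_pos: [0.5507, 0.0201, 0.1293]
tcp_rot: [-1.571, 0.0, -1.719]
wrist_force: [0.4, 0.7, 0.3]
width: 0.551
```

Call:
jog_arm(
  dp=[
    [0.007,0,-0.032],
    [0.0137,0,-0.064],
    [0.0137,0.02,-0.064],
    [0.0137,0.04,-0.064],
    [0.0137,0.04,-0.064],
  ],
  turn=[
    [0,0,0],
    [0,0,0],
    [0,0,0],
    [0,0,0],
    [0,0,0],
  ],
  fingers=[0.45,0.45,0.45,0.45,0.45],
)

```text
clock: 9.58
ee_pos: [0.4836, 0.0163, 0.087]
tcp_rot: [-1.574, -0.0, -1.728]
wrist_force: [-0.9, -1.1, -1.1]
width: 0.547
```

```bash
python3 st.py;  python3 - <<'E'
from cell import arm
import cv2
a=[]
for n,(y0,y1,x0,x1) in dict(side=(150,290,220,320),top=(210,350,230,330)).items():
    c=arm.get_image(n)["pixels"][y0:y1,x0:x1,::-1];a.append(cv2.resize(c,None,fx=4,fy=4,interpolation=2))
cv2.imwrite("pics/tab1.png",cv2.hconcat(a))
E
```

```text
{'clock': 9.5833, 'q': [-0.0898, 0.4816, 1.8273, 0.0001, 0.8363, 1.6383], 'ee_pos': [0.4836, 0.0163, 0.087], 'tcp_rot': [-1.5745, -0.0002, -1.7281], 'wrist_force': [-0.9309, -1.1397, -1.0603], 'moment': [-0.0009, 0.0644, -0.0517], 'width': 0.5474} -0.056823394261300564
```

View pics/tab1.png

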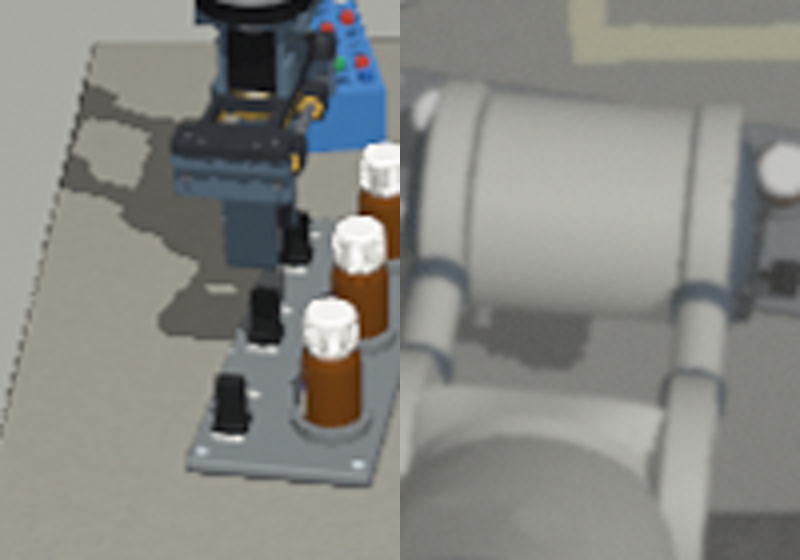

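The side view puts the fingers over the middle tab, perhaps slightly toward the robot. I'll check that by projection.

```bash
python3 - <<'E'
from h import *
from cell import arm
s=arm.get_image("side")
for P in ([.4836,.0163,.087],[.4838,-.02,.087],[.4856,.0154,.05],[.4856,.0154,.036],[.551,.0195,.1]):
    print(P,((proj(s,P)[0]-[220,150])*4).round(0))
E
```

```text
[0.4836, 0.0163, 0.087] [258. 245.]
[0.4838, -0.02, 0.087] [256. 272.]
[0.4856, 0.0154, 0.05] [262. 293.]
[0.4856, 0.0154, 0.036] [263. 311.]
[0.551, 0.0195, 0.1] [358. 226.]
```

Call:
jog_arm(
  dp=[
    [0,0.025,0.001],
    [0,0.05,0.001],
    [0,0.058,0.001],
    [0,0.058,0.001],
    [0,0.058,0.001],
  ],
  turn=[
    [0,0,0],
    [0,0,0],
    [0,0,0],
    [0,0,0],
    [0,0,0],
  ],
  fingers=[0.45,0.45,0.45,0.45,0.45],
)

```text
clock: 10.15
ee_pos: [0.4867, 0.016, 0.0319]
tcp_rot: [-1.571, 0.0, -1.725]
wrist_force: [-0.4, 0.3, 1.2]
width: 0.551
```

Call:
jog_arm(
  dp=[
    [0,0,0],
    [0,0,0],
    [0,0,0],
    [0,0,0],
    [0,0,0],
  ],
  turn=[
    [0,0,0],
    [0,0,0],
    [0,0,0],
    [0,0,0],
    [0,0,0],
  ],
  fingers=[1,1,1,1,1],
  grip_force=10,
)

```text
clock: 10.57
ee_pos: [0.4865, 0.016, 0.0316]
tcp_rot: [-1.57, 0.0, -1.724]
wrist_force: [0.2, 0.7, 0.8]
width: 0.215
```

```bash
python3 st.py
```

```text
{'clock': 10.5667, 'q': [-0.0898, 0.5817, 1.8665, 0.0, 0.6928, 1.6346], 'ee_pos': [0.4865, 0.016, 0.0316], 'tcp_rot': [-1.5702, 0.0, -1.7244], 'wrist_force': [0.1991, 0.6858, 0.8104], 'moment': [0.0266, -0.0017, 0.006], 'width': 0.215} 0.002783446034300141
```

Still closing. I'll let it finish, then slide left.

Call:
jog_arm(
  dp=[
    [0,0,0],
    [0,0,0],
    [0,0,0],
    [0,0,0],
  ],
  turn=[
    [0,0,0],
    [0,0,0],
    [0,0,0],
    [0,0,0],
  ],
  fingers=[1,1,1,1],
)

```text
clock: 10.9
ee_pos: [0.4865, 0.0161, 0.0314]
tcp_rot: [-1.571, 0.0, -1.724]
wrist_force: [-0.6, 0.6, 6.8]
width: 0.131
```

Call:
jog_arm(
  dp=[
    [-0.006,0,0],
    [-0.012,0,0],
    [-0.018,0,0],
    [-0.023,0,0],
    [-0.023,0,0],
  ],
  turn=[
    [0,0,0],
    [0,0,0],
    [0,0,0],
    [0,0,0],
    [0,0,0],
  ],
  fingers=[1,1,1,1,1],
)

```text
clock: 11.32
ee_pos: [0.4902, 0.0394, 0.0313]
tcp_rot: [-1.57, 0.0, -1.724]
wrist_force: [0.2, 1.5, 5.3]
width: 0.127
```

```bash
python3 st.py
```

```text
{'clock': 11.3167, 'q': [-0.0413, 0.5861, 1.8544, 0.0001, 0.7005, 1.6826], 'ee_pos': [0.4902, 0.0394, 0.0313], 'tcp_rot': [-1.5703, 0.0001, -1.724], 'wrist_force': [0.2444, 1.4578, 5.3497], 'moment': [0.3449, 0.0072, -0.0624], 'width': 0.1272} 0.304956017062068
```

Call:
jog_arm(
  dp=[
    [-0.001,0,0],
    [-0.002,0,0],
    [-0.003,0,0],
    [-0.003,0,0],
  ],
  turn=[
    [0,0,0],
    [0,0,0],
    [0,0,0],
    [0,0,0],
  ],
  fingers=[1,1,1,1],
)

```text
clock: 11.65
ee_pos: [0.4906, 0.0418, 0.0314]
tcp_rot: [-1.57, -0.0, -1.724]
wrist_force: [0.1, 0.0, 5.5]
width: 0.133
```

Call:
jog_arm(
  dp=[
    [-0.001,0,0],
    [-0.001,0,0],
    [-0.001,0,0],
  ],
  turn=[
    [0,0,0],
    [0,0,0],
    [0,0,0],
  ],
  fingers=[1,1,1],
)

```text
clock: 11.9
ee_pos: [0.4907, 0.0427, 0.0314]
tcp_rot: [-1.57, 0.0, -1.724]
wrist_force: [-0.2, 0.5, 4.8]
width: 0.133
```

Call:
jog_arm(
  dp=[
    [-0.001,0,0],
    [-0.001,0,0],
    [-0.001,0,0],
  ],
  turn=[
    [0,0,0],
    [0,0,0],
    [0,0,0],
  ],
  fingers=[1,1,1],
)

```text
clock: 12.15
ee_pos: [0.4908, 0.0434, 0.0313]
tcp_rot: [-1.57, -0.0, -1.724]
wrist_force: [-0.7, -4.0, 5.7]
width: 0.13
```

Call:
jog_arm(
  dp=[
    [-0.001,0,0],
    [-0.001,0,0],
    [-0.001,0,0],
  ],
  turn=[
    [0,0,0],
    [0,0,0],
    [0,0,0],
  ],
  fingers=[1,1,1],
)

```text
clock: 12.4
ee_pos: [0.4909, 0.0437, 0.0314]
tcp_rot: [-1.57, -0.001, -1.724]
wrist_force: [-2.1, -13.2, 7.3]
width: 0.131
```

Call:
jog_arm(
  dp=[
    [-0.0005,0,0],
    [-0.0005,0,0],
    [-0.0005,0,0],
  ],
  turn=[
    [0,0,0],
    [0,0,0],
    [0,0,0],
  ],
  fingers=[1,1,1],
)

```text
clock: 12.65
ee_pos: [0.4909, 0.0438, 0.0314]
tcp_rot: [-1.571, -0.002, -1.724]
wrist_force: [-2.2, -18.1, 7.5]
width: 0.13
```

Call:
jog_arm(
  dp=[
    [0,0,0],
    [0,0,0],
    [0,0,0],
    [0,-0.03,0],
    [0,-0.06,0],
  ],
  turn=[
    [0,0,0],
    [0,0,0],
    [0,0,0],
    [0,0,0],
    [0,0,0],
  ],
  fingers=[0.6,0.6,0.6,0.6,0.6],
)

```text
clock: 13.07
ee_pos: [0.4896, 0.0454, 0.0907]
tcp_rot: [-1.575, -0.0, -1.724]
wrist_force: [0.2, 0.3, 0.0]
width: 0.4
```

Call:
jog_arm(
  dp=[
    [0,-0.04,0],
    [0,-0.08,0],
    [0.02,-0.12,0],
    [0.06,-0.12,0],
    [0.1,-0.12,0],
  ],
  turn=[
    [0,0,0],
    [0,0,0],
    [0,0,0],
    [0,0,0],
    [0,0,0],
  ],
  fingers=[0.6,0.6,0.6,0.6,0.6],
)

```text
clock: 13.48
ee_pos: [0.4767, -0.0542, 0.2138]
tcp_rot: [-1.566, -0.0, -1.721]
wrist_force: [0.7, -0.2, -0.4]
width: 0.399
```

Call:
jog_arm(
  dp=[
    [0.04,0,0],
    [0.08,0,0],
    [0.12,0,0],
    [0.16,0,0],
    [0.2,0,0],
  ],
  turn=[
    [0,0,0],
    [0,0,0],
    [0,0,0],
    [0,0,0],
    [0,0,0],
  ],
  fingers=[0.6,0.6,0.6,0.6,0.6],
)

```text
clock: 13.9
ee_pos: [0.4442, -0.253, 0.2112]
tcp_rot: [-1.571, 0.0, -1.724]
wrist_force: [1.0, 0.0, 0.7]
width: 0.399
```

Call:
jog_arm(
  dp=[
    [0.04,0,0],
    [0.08,0,0],
    [0.12,0,0],
    [0.15,0,0],
    [0.15,0,0],
  ],
  turn=[
    [0,0,0],
    [0,0,0],
    [0,0,0],
    [0,0,0],
    [0,0,0],
  ],
  fingers=[0.6,0.6,0.6,0.6,0.6],
)

```text
clock: 14.32
ee_pos: [0.4211, -0.4046, 0.2108]
tcp_rot: [-1.57, -0.002, -1.728]
wrist_force: [-0.6, 0.8, -0.6]
width: 0.407
```

```bash
python3 - <<'E'
from cell import arm
import cv2
c=arm.get_image("top")["pixels"][140:350,80:360,::-1];cv2.imwrite("pics/end.png",cv2.resize(c,None,fx=2.8,fy=2.8,interpolation=2))
E
python3 st.py
```

```text
{'clock': 14.3667, 'q': [-0.8642, 0.4366, 1.4581, -0.0002, 1.2469, 0.8631], 'ee_pos': [0.4214, -0.4019, 0.2106], 'tcp_rot': [-1.5709, -0.0001, -1.7273], 'wrist_force': [0.3667, 1.3178, 0.0695], 'moment': [0.0172, 0.034, -0.0538], 'width': 0.3985} -0.8237546123564243
```

View pics/end.png

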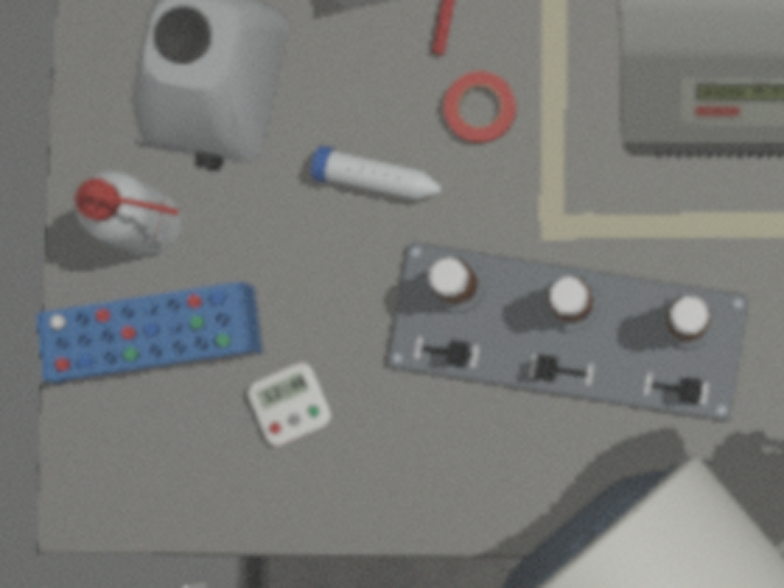

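The final top view shows the middle tab at the left end of its track, at about (545,368). The other two tabs are still at the right end and the timer and tube are where they were. Handing in.

```bash
python3 -c "
from cell import arm
print(arm.finish_job())"
```

```text
the job is handed in; nothing more can be done
None
```

The middle bottle's cap was the loose one. I screwed it down until snug, slid the middle tab fully left, and handed the job in at about 14.4 s on the robot's clock.

- **Finding the loose cap:** The right cap resisted at once, building about 0.22 N m over a 3° turn. The middle cap turned freely for about 0.65 rad at roughly 0.0 to 0.09 N m. I did not feel the left cap, because only one was loose.
- **Tightening:** The middle cap met its stop and I stopped turning at 0.24 N m. That is under the 0.3 N m that a tight cap holds, with grip of at most 25 N. I opened the fingers without turning it back, and did not feel the cap again afterwards.
- **Tab:** The middle tab slid about 28 mm and then pressed against its end with about 18 N.
- **Last checks:** The final top view showed the middle tab at the left end, the other two at the right end, and the timer and tube in place. The culture dish was outside that view, so I did not recheck it. The wrist force was near zero and the arm was clear of everything.
- **One disagreement:** The last joint's torque reading was noisy and did not match the wrist moment, so I went by the wrist moment.

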